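Move the trivet to the other fold-out hook and fold the empty one away

ROBOT

A 6-joint arm with a two-finger parallel gripper is mounted at the origin on a cart in front of the work surface, level with it; the furniture and walls round the work are solid. World frame = base frame: x ahead of the robot, y to its left, z up, the work surface at z = 0. Lengths are in m, angles in rad, forces in N, time in s.
With the tool pointing down it reaches from about 0.275 to 0.975 m from the base axis. Payload 8.4 kg.
Tool frame: the origin (TCP) lies at the very end of the fingers, on their centre line; the grasp point (between the pads) lies arm.grasp_offset behind it (arm.grasp_offset is the distance from the TCP to the grasp point, in m); z points along the fingers, y is the line along which they close (so a half turn about z gives the same grasp; the last joint's range is limited). The gripper opens to 92 mm and grips with 3 to 60 N. Pads are 20 mm wide; open, the fingers measure 128 mm over their backs; the gripper's body (75 mm by 189 mm) begins 69 mm behind the grasp point.
Start: joints at [1.147, 0.353, 1.633, -0, 1.155, -0.002], TCP at [0.256, 0.57, 0.215] pointing down, gripper open.
Joint ranges: [-2.63, 2.63], [-0.92, 2.1], [0.06, 2.66], [-1.3, 4.44], [0, 2.69], [-3.02, 3.02]. Speed limits (rad/s): [2.22, 2.22, 2.79, 3.14, 3.14, 3.14].

INTERFACE

Orientations are given as a rotation vector (axis times angle).
In Python, from cell import arm gives the robot as it stands. Calls block until the motion is done:
- arm.move_to(position, orientation): joint-space move of the TCP to a pose.
- arm.servo_line(position, attitude=None, rate=0.15): straight line of the TCP; attitude=None keeps the orientation; rate is the mean speed in m/s.
- arm.move_j(angles): joint-space move.
- arm.move_gripper(opening, grip_force=None): opening from 0.0 (shut) to 1.0 (fully open); grip_force is the grip in N (None keeps the last); returns when the fingers have stopped.
- arm.pause(seconds).
- arm.ik(position, orientation): joint angles nearest the present ones, or None.
- arm.state(): the state.
- arm.camera(name): name is "scene" or "top" or "wrist"; returns (picture, depth): 400x640x3 uint8, blue, green, red; 400x640 float32, m along the optical axis (not along the pixel's ray), 0 where there is no reading.
- arm.get_calibration(name): a dict with "fovy" (degrees; the focal length in pixels is half the picture's height over the tangent of half this angle, whatever the lens; pixels are square), "cx", "cy" (the principal point, pixels), "R" (3x3) and "t" (3): a world point X has camera coordinates R X + t. Camera axes: x right, y down, z forward; pixel columns grow to the right and rows downward; lengths in m; the calibration is good to about 2 mm. A picture is of the moment at which its call begins: read the wrist's pose just before it. get_calibration takes no time and is no camera call; for the wrist camera it gives the pose at the moment of the call.
A pose or a line that the arm cannot do raises arm.IKError and nothing moves.
- arm.sign_off(): hands the job in; it is judged then, once.
The state is a dict: "clock": time; "joint_positions": joint angles; "qd": joint speeds; "effort": joint torques, N m; "ee_pos": TCP position; "orientation": TCP orientation; "force": force on the tool from outside, world axes, zero at the start; "ft_torque": the same for the moment, N m; "grip_width": opening from 0.0 (shut) to 1.0 (fully open); "gripper_force": force on a finger pad.
Only numpy, scipy, OpenCV 4.12 (cv2) and the standard library are available. Lean on these libraries where they do the work, as an engineer would, in place of code of your own. Each camera call takes 0.05 s, during which the arm holds its last target. There are 200 camera calls.

TASK

Swing the folded hook out fully to its stop, then carry the trivet over, without setting it down, so that it hangs freely on that hook. Then fold the emptied hook flat, back to its stop, and press it home with a steady push of about 10 N, held for half a second; never push or pinch a hook with more than 18 N, and leave everything else where it is.

Things in the scene. Friction and masses are not known exactly. Their poses are not given: they have to be found in the camera images.
- hook_a_stand: wooden stand fixed to the worktop, carrying the occupied hook. Board 120 mm wide (y), 18 thick, top 205 above the worktop; foot 130 x 110, 12 high. Origin on the worktop under the middle of the board; -x is the front with the hook, z up. Hinge axis at x -29, y +40 mm; its knuckles rise to 229 mm. Either stand may be the left one.
- hook_b_stand: wooden stand fixed to the worktop, carrying the empty hook. Board 120 mm wide (y), 18 thick, top 205 above the worktop; foot 130 x 110, 12 high. Origin on the worktop under the middle of the board; -x is the front with the hook, z up. Hinge axis at x -29, y +40 mm; its knuckles rise to 229 mm. Either stand may be the left one.
- hook_a (a joint): swing of this hook from its folded stop: 0 = flat at that stop, bar about along the stand's -y; 1.571 = out at its other stop, bar about along -x. Each hook is mounted askew: both stops lie up to 0.11 rad off these directions, either way, to be found by feel. Opens clockwise from above. Friction hinge (3 N at the post), stays where left; stops hard. Starts nearly or fully out, 1.54 or more.
- hook_b (a joint): swing of this hook from its folded stop: 0 = flat at that stop, bar about along the stand's -y; 1.571 = out at its other stop, bar about along -x. Each hook is mounted askew: both stops lie up to 0.11 rad off these directions, either way, to be found by feel. Opens clockwise from above. Friction hinge (3 N at the post), stays where left; stops hard. Starts folded or ajar, up to 0.25.
- hook_a_hinge (a point): point on hook_a's hinge axis at the height of the bar axis, 205 mm above the worktop; axes as the stand's. The hook is a level steel bar 10 mm thick, with a round upright post 12 mm thick at its free end: post axis 80 mm from the hinge axis, post top 240 mm above the worktop. To press the folded hook home, push the post level towards the board.
- hook_a_seat (a point): nominal hanging point of hook_a when out (on the stand, does not move with the hook): 45 mm before the hinge axis, 210 mm above the worktop at the height of the bar's top; axes as the stand's, -x away from the board. The bar itself may pass up to 5 mm to either side, its post 9 mm.
- hook_b_hinge (a point): point on hook_b's hinge axis at the height of the bar axis, 205 mm above the worktop; axes as the stand's. The hook is a level steel bar 10 mm thick, with a round upright post 12 mm thick at its free end: post axis 80 mm from the hinge axis, post top 240 mm above the worktop. To press the folded hook home, push the post level towards the board.
- hook_b_seat (a point): nominal hanging point of hook_b when out (on the stand, does not move with the hook): 45 mm before the hinge axis, 210 mm above the worktop at the height of the bar's top; axes as the stand's, -x away from the board. The bar itself may pass up to 5 mm to either side, its post 9 mm.
- trivet: steel pan trivet, 0.15-0.3 kg: strap loop over a round grid. Loop outside 46 (y) x 76 mm (z), opening 36 x 66, straps 14 wide (x), 5 thick; passes the post when lifted 32 to 50 mm off the bar. Grid 96 mm across, lowest point 165 below the origin. Origin: middle of the underside of the top strap, which rests on the bar; x along the bar. Grip from above across the 46 mm.
- garlic: bystander: garlic bulb, 56 mm, on the worktop in front of the stands; origin at the centre of its underside.
- lemon: bystander: lemon, 71 x 53 x 51 mm, lying in front of the stands; origin at the centre of its underside.
- tin_a: bystander: short food tin, 75 mm across, 58 mm high, behind the stands; origin at the centre of its underside.
- spice_a: bystander: spice jar with a dark cap, 41 mm across, 105 mm high, behind the stands; origin at the centre of its underside.
- tumbler_a: bystander: glass tumbler, 80 mm across, 91 mm high, behind the stands; origin at the centre of its underside.
- teaspoon_a: bystander: teaspoon, 130 mm long, lying at the left; origin at the centre of its underside.
There are look-alikes about, which are no part of the job. There is more than one size of the trivet; the one meant has the size given above.

How it is judged:
On the way, in this order (a step that is already met when the one before it is completed fails the run):
1. the empty hook is swung out to its stop while the trivet still hangs on the other (value of joint hook_b above 1.55 rad and x of trivet in the frame of hook_a_seat between -0.032 and 0.032 m and y of trivet in the frame of hook_a_seat between -0.02 and 0.02 m and z of trivet in the frame of hook_a_seat between -0.006 and 0.006 m and angle between trivet's own z axis and vertical below 0.3 rad), for 0.2 s.
2. the trivet hangs on the hook that was swung out, let go (value of joint hook_b above 1.5 rad and x of trivet in the frame of hook_b_seat between -0.032 and 0.032 m and y of trivet in the frame of hook_b_seat between -0.02 and 0.02 m and z of trivet in the frame of hook_b_seat between -0.006 and 0.006 m and angle between trivet's own z axis and vertical below 0.3 rad and contact force between trivet and the fingers below 0.05 N), for 0.3 s.
3. the emptied hook is flat and pressed home by the fingers with a steady 6 N or more (value of joint hook_a below 0.03 rad and contact force between hook_a and the fingers above 6 N and x of trivet in the frame of hook_b_seat between -0.032 and 0.032 m and y of trivet in the frame of hook_b_seat between -0.02 and 0.02 m and z of trivet in the frame of hook_b_seat between -0.006 and 0.006 m and angle between trivet's own z axis and vertical below 0.3 rad), for 0.3 s.
At the end, for the whole second after the job is handed in: hook_b fully out (over 1.5 rad) with the trivet hanging on its bar by the loop's top strap (within 6 mm of the bar's top in height, 32 mm either way of the seat along the bar, 20 mm across it, tilted under 0.3 rad), let go and at rest; hook_a flat (under 0.03 rad) (all of step 2 and value of joint hook_a below 0.03 rad and linear speed of trivet below 0.03 m/s); the robot touches nothing.
It fails at once if a hook takes more than 18 N (contact force between any of hook_a, hook_b and anything else above 18 N).
It fails at once if the trivet is dropped or set down (height (world z) of trivet below 0.172 m).
It fails at once if a bystander is moved more than 20 mm (distance of any of garlic, lemon, tin_a, spice_a, tumbler_a, teaspoon_a from where it was at the start of the episode above 0.02 m).
It also fails if it takes over 72 s, if anything falls off the work surface, if the arm or the gripper's body presses on something with over 40 N, if the wrist force passes 120 N, or if a joint passes its speed limit or range.

## Working session

There is one attempt and no reset: what is moved stays moved. The work goes in short steps, each a Python script; the robot and the scene stay as the last script left them, time stands still between calls to the robot, and variables do not carry over. Pictures are saved under pics/ and viewed, at most 10 in all, crops included, and the job is handed in when it is done.

```bash
ls; mkdir -p pics
cat > h.py <<'E'
import numpy as np, cv2
from cell import arm
def cal(n):
    c=arm.get_calibration(n); f=200/np.tan(np.radians(c['fovy'])/2); return c,f
def pts(n,d,c=None,f=None):
    if c is None: c,f=cal(n)
    v,u=np.mgrid[0:400,0:640]
    P=np.stack([(u-c['cx'])/f*d,(v-c['cy'])/f*d,d],-1)
    return (P-np.array(c['t']))@np.array(c['R'])
E
python3 - <<'E'
from h import *
for n in ['scene','top']:
    p,d=arm.camera(n); cv2.imwrite(f'pics/{n}0.png',p); np.save(f'{n}0.npy',d); cv2.imwrite(f'{n}0raw.png',p)
    c,f=cal(n); print(n,f,c)
s=arm.state(); print(s,arm.grasp_offset)
E
```

```text
pics
scene 406.291771744008 {'fovy': 52.418087370992765, 'cx': 319.6847024456672, 'cy': 204.34114355857727, 'R': array([[ 0.59902681, -0.80055383, -0.01674674],
       [-0.5990871 , -0.43420346, -0.67272729],
       [ 0.53128291,  0.41301443, -0.73970098]]), 't': array([-0.35358819,  0.45220943,  1.00870774])}
top 456.91597856059735 {'fovy': 47.279648101122376, 'cx': 319.9370695765074, 'cy': 204.02691677173803, 'R': array([[-1.00832905e-02, -9.99946377e-01, -2.36000686e-03],
       [-9.79335875e-01,  1.03521467e-02, -2.01975436e-01],
       [ 2.01989036e-01,  2.74662385e-04, -9.79387744e-01]]), 't': array([0.02715762, 0.58787771, 1.66711932])}
{'clock': 0.1, 'joint_positions': array([ 1.14658678e+00,  3.53567439e-01,  1.63400302e+00, -2.05950612e-05,
        1.15522809e+00, -2.41230413e-03]), 'qd': array([ 3.47516345e-04, -2.75402172e-03, -2.64648136e-03,  1.60319230e-03,
        6.68035083e-05,  3.72504488e-04]), 'effort': array([-7.77306541e-04, -5.94904518e+01, -3.34931445e+01,  6.98221056e-02,
        1.82628713e-02, -6.83184410e-06]), 'ee_pos': array([0.25571475, 0.56983052, 0.21397021]), 'orientation': array([-6.57594421e-01, -3.07175557e+00,  1.85740510e-03]), 'force': array([ 0.05379622,  0.07927476, -0.45536891]), 'ft_torque': array([-0.02446353, -0.04024758,  0.03707261]), 'gripper_force': 0.0, 'grip_width': 1.0031964763678445} 0.0187
```

View pics/scene0.png

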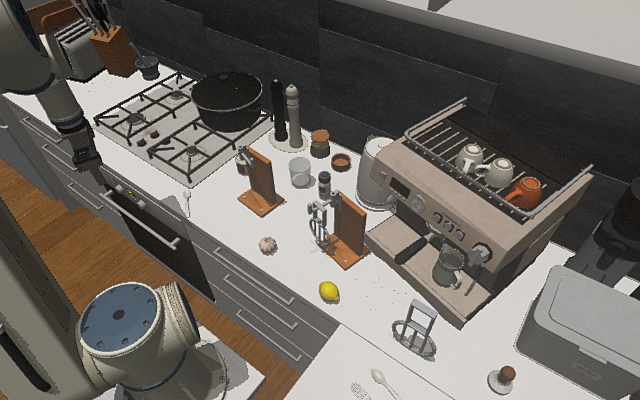

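View pics/top0.png

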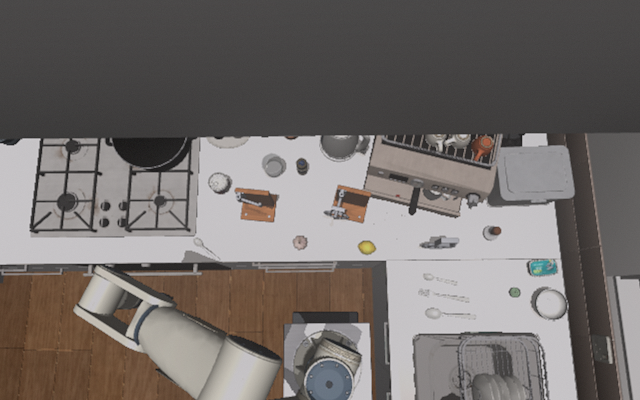

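The scene view shows the left stand at (258,185), with its hook folded and empty. The right stand at (340,230) carries a trivet at (318,222). What could be taken for the trivet is a free-standing larger one at (415,330). The one I want hangs on the right stand; I'll check it in a crop.

Run:
```python
from h import *
t=cv2.imread('top0raw.png')[175:230,225:380]; s=cv2.imread('scene0raw.png')[138:270,228:378]
a=cv2.resize(t,None,fx=5,fy=5,interpolation=cv2.INTER_CUBIC); b=cv2.resize(s,None,fx=4,fy=4,interpolation=cv2.INTER_CUBIC)
cv2.imwrite('pics/c1.png',a); cv2.imwrite('pics/c2.png',b)
# board tops: points with z 0.20-0.21
P=pts('top',np.load('top0.npy'))
for u0,u1 in [(230,285),(322,375)]:
    Q=P[180:228,u0:u1]; v,u=np.mgrid[180:228,u0:u1]
    for lo,hi in [(.006,.018),(.195,.214),(.214,.235),(.235,.26)]:
        m=(Q[...,2]>lo)&(Q[...,2]<hi); q=Q[m]
        if len(q)>3:
            r=cv2.minAreaRect(q[:,:2].astype(np.float32)*1000); print(u0,lo,len(q),q.mean(0).round(3),np.round(r[0]),np.round(r[1]),round(r[2],1),'px',u[m].mean().round(),v[m].mean().round())
```

```text
230 0.006 563 [0.578 0.26  0.011] [605. 266.] [211. 188.] 89.5 px 259.0 210.0
230 0.195 229 [0.595 0.26  0.205] [586. 264.] [119.  62.] 79.9 px 251.0 194.0
230 0.214 53 [0.58  0.29  0.226] [575. 268.] [101.  27.] 72.4 px 241.0 197.0
230 0.235 7 [0.553 0.228 0.239] [554. 227.] [7. 7.] 1.3 px 259.0 204.0
322 0.006 417 [ 0.573 -0.095  0.011] [601. -88.] [202. 188.] 89.4 px 350.0 210.0
322 0.195 249 [ 0.586 -0.08   0.205] [584. -66.] [ 93. 159.] 34.0 px 349.0 196.0
322 0.214 73 [ 0.566 -0.045  0.222] [569. -49.] [ 66. 126.] 44.0 px 339.0 201.0
322 0.235 9 [ 0.516 -0.03   0.239] [544. -40.] [ 9. 86.] 69.5 px 335.0 214.0
```

View pics/c1.png

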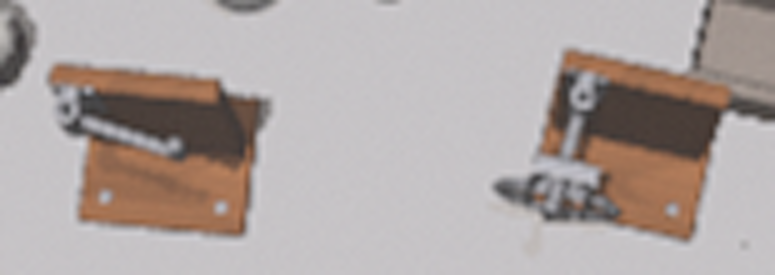

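View pics/c2.png

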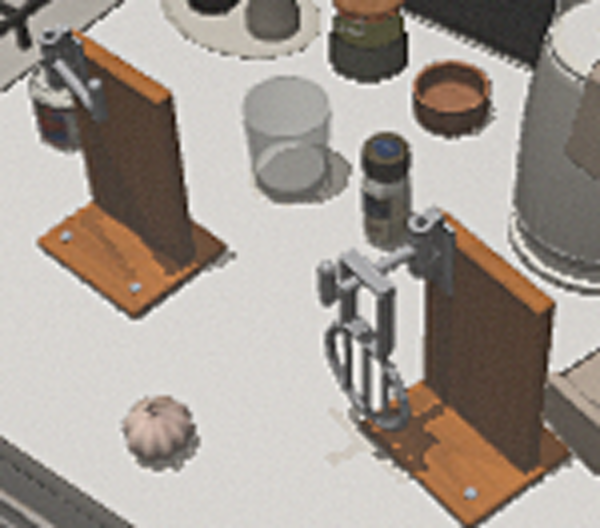

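The crops show the left stand with its hook ajar, post at crop pixel (175,148). The right stand has its hook out, with the trivet's top strap at (568,172) and the grid hanging below. I'll fit the stand poses next.

Run:
```python
from h import *
from scipy.ndimage import label
t=cv2.imread('top0raw.png'); hsv=cv2.cvtColor(t,cv2.COLOR_BGR2HSV)
P=pts('top',np.load('top0.npy')); v,u=np.mgrid[0:400,0:640]
for n,u0,u1 in [('b',230,285),('a',322,375)]:
    R=(u>=u0)&(u<u1)&(v>178)&(v<228); O=R&(hsv[...,1]>110)&(hsv[...,0]<18)
    for lo,hi in [(.198,.212),(.006,.018)]:
        m=O&(P[...,2]>lo)&(P[...,2]<hi); L,k=label(m); 
        if k>1: m=L==1+np.argmax([(L==i+1).sum() for i in range(k)])
        q=P[m]; r=cv2.minAreaRect(q[:,:2].astype(np.float32)*1000); print(n,'wood',lo,len(q),np.round(r[0]),np.round(r[1]),round(r[2],1),q[:,2].mean())
        if lo>.1:
            c,f=None,None
            x=q[:,:2]; w,V=np.linalg.eigh(np.cov(x.T)); print(' axis',V[:,1],'ctr',x.mean(0), 'ext',np.ptp((x-x.mean(0))@V,axis=0))
    g=R&(hsv[...,1]<70)
    for lo,hi in [(.200,.214),(.214,.236),(.236,.255)]:
        m=g&(P[...,2]>lo)&(P[...,2]<hi); L,k=label(m,np.ones((3,3)))
        for i in range(k):
            q=P[L==i+1]; 
            if len(q)>3: print(n,'metal',lo,len(q),q.mean(0).round(4),q.min(0).round(3),q.max(0).round(3))
```

```text
b wood 0.198 99 [606. 257.] [111.  12.] 83.8 0.20462300048327497
 axis [0.11549792 0.99330772] ctr [0.60585008 0.25413402] ext [0.01250538 0.11144089]
b wood 0.006 337 [567. 262.] [125.  58.] 82.7 0.011804948796704344
b metal 0.2 4 [0.6047 0.3175 0.206 ] [0.598 0.314 0.2  ] [0.609 0.32  0.214]
b metal 0.2 7 [0.5987 0.2891 0.2069] [0.595 0.285 0.201] [0.604 0.294 0.214]
b metal 0.2 41 [0.5705 0.2761 0.2078] [0.56  0.252 0.2  ] [0.582 0.304 0.214]
b metal 0.2 7 [0.5593 0.2418 0.2066] [0.556 0.238 0.203] [0.565 0.245 0.21 ]
b metal 0.214 44 [0.5854 0.3019 0.2261] [0.572 0.288 0.214] [0.601 0.313 0.234]
b metal 0.214 7 [0.5522 0.2255 0.2282] [0.549 0.222 0.215] [0.558 0.228 0.235]
b metal 0.236 6 [0.5534 0.2275 0.2397] [0.55  0.224 0.238] [0.557 0.23  0.242]
a wood 0.198 104 [606. -97.] [114.  15.] 74.9 0.203936321318956
 axis [0.26273098 0.96486913] ctr [ 0.6047288 -0.1018037] ext [0.01500774 0.11369127]
a wood 0.006 234 [ 564. -105.] [91. 61.] 78.4 0.012219627918079857
a metal 0.2 5 [ 0.6183 -0.0397  0.2042] [ 0.611 -0.042  0.201] [ 0.624 -0.039  0.208]
a metal 0.2 4 [ 0.611  -0.0546  0.2041] [ 0.61  -0.06   0.201] [ 0.612 -0.049  0.208]
a metal 0.2 54 [ 0.5521 -0.043   0.2089] [ 0.528 -0.061  0.2  ] [ 0.579 -0.017  0.214]
a metal 0.2 14 [ 0.5286 -0.0316  0.2094] [ 0.522 -0.037  0.205] [ 0.539 -0.027  0.214]
a metal 0.214 41 [ 0.5914 -0.0514  0.2251] [ 0.576 -0.066  0.214] [ 0.608 -0.042  0.235]
a metal 0.214 24 [ 0.5371 -0.0333  0.2169] [ 0.531 -0.054  0.214] [ 0.548 -0.017  0.222]
a metal 0.214 7 [ 0.5076 -0.027   0.231 ] [ 0.503 -0.033  0.22 ] [ 0.514 -0.023  0.236]
a metal 0.236 6 [ 0.5088 -0.0274  0.2404] [ 0.505 -0.033  0.237] [ 0.513 -0.023  0.246]
```

```bash
cat >> h.py <<'E'
from scipy.spatial.transform import Rotation as Ro
def down(a):
    "tool down, tool y axis along world angle a (mod pi, nearest to j1)"
    j1=arm.state()['joint_positions'][0]; a=j1+(a-j1+np.pi/2)%np.pi-np.pi/2
    y=np.array([np.cos(a),np.sin(a),0]); z=np.array([0,0,-1.]); return Ro.from_matrix(np.c_[np.cross(y,z),y,z]).as_rotvec()
def F(n=3):
    r=[]
    for _ in range(n): arm.pause(.02); r.append(arm.state()['force'])
    return np.mean(r,0)
YB,YA=-0.12,-0.25
HB,HA=np.array([.583,.300]),np.array([.589,-.052])
def post(H,b): return H+.08*np.array([np.cos(b),np.sin(b)])   # b world angle of bar; decreasing = opening
def behind(H,b,gap,s=1):
    "TCP on folded side of post (s=1) or open side (s=-1)"
    return post(H,b)+s*(.016+gap)*np.array([-np.sin(b),np.cos(b)])
E
python3 - <<'E'
from h import *
P=pts('top',np.load('top0.npy')); m=(P[...,2]>.26)&(P[...,0]>.4)&(P[...,0]<.75)&(P[...,1]>-.4)&(P[...,1]<.5)
q=P[m]; print('tall near', len(q), q.min(0),q.max(0), q[np.argsort(q[:,0])[:3]] if len(q) else '')
b=np.arctan2(.2275-.300,.5535-.583); print(b)
arm.move_gripper(0.0,grip_force=5)
p=behind(HB,b,.008); o=down(b)
arm.move_to([*p,.30],o); pic,d=arm.camera('wrist'); cv2.imwrite('pics/w1.png',pic)
arm.servo_line([*p,.224]); s=arm.state(); print(s['clock'],s['ee_pos'],s['joint_positions'].round(2))
f0=F(); print('f0',f0)
for k in range(1,7):
    c0=arm.state()['clock']; q=behind(HB,b,.008-.002*k); arm.servo_line([*q,.224],rate=.05)
    c1=arm.state()['clock']; f=F(); print(k,round(c1-c0,3),(f-f0).round(2))
    if np.hypot(*(f-f0)[:2])>2: break
E
```

```text
tall near 4309 [ 0.5640144  -0.39997646  0.29174887] [ 0.74958503 -0.13017696  0.43691802] [[ 0.5640144  -0.3991029   0.30078506]
 [ 0.56444015 -0.39887122  0.31349535]
 [ 0.56487837 -0.39866847  0.3259106 ]]
-1.9572338324593206
3.9167 [0.57537505 0.2172647  0.22458655] [ 0.36  0.33  1.65  0.    1.17 -0.83]
f0 [ 0.56696328  0.33919594 -0.30972486]
1 0.25 [-0.75  0.07  0.42]
2 0.25 [-0.4   0.02  0.65]
3 0.25 [ 1.1  -1.3   0.17]
4 0.25 [ 1.42 -3.35  0.76]
```

View pics/w1.png

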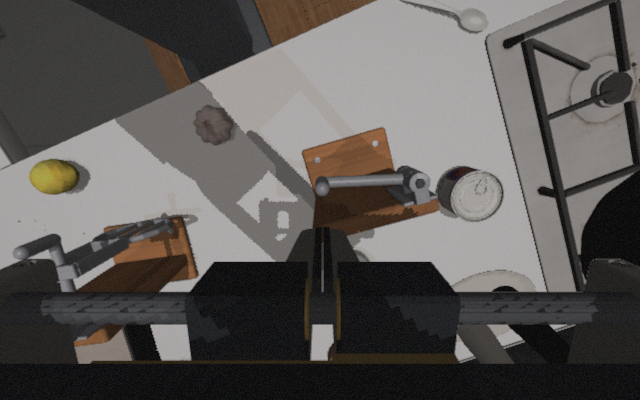

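Run:
```python
from h import *
s=arm.state(); print(s['grip_width'],Ro.from_rotvec(s['orientation']).as_matrix().round(2),s['ee_pos'],s['force'],s['ft_torque'])
print([F(1).round(2) for _ in range(6)])
```

```text
0.008604610864289765 [[-0.93  0.38  0.  ]
 [ 0.38  0.93 -0.  ]
 [-0.   -0.   -1.  ]] [0.5677353  0.21969929 0.22406048] [ 1.86338386 -3.19711433  0.47201624] [-0.48490003 -0.37546343  0.03160986]
[array([ 2.38, -3.02,  0.13]), array([ 2.4 , -1.69, -0.39]), array([ 2.91, -2.15,  0.57]), array([ 2.72, -2.37,  1.05]), array([ 1.68, -3.08,  1.03]), array([ 2.83, -2.46,  0.65])]
```

The wrist view shows the fingertips at (322,235), directly behind b's post at (322,187), and the pads are aligned. The force is friction-level, so I'll swing the hook out.

```bash
cat >> h.py <<'E'
def swing(H,b0,b1,gap,z,step,f0,stop,s=1,rate=.08,log=True):
    b=b0; sg=np.sign(b1-b0)
    while sg*(b1-b)>1e-6:
        b=b+sg*min(step,abs(b1-b)); q=behind(H,b,gap,s)
        arm.servo_line([*q,z],down(b),rate=rate)
        f=F(2)-f0; n=s*np.array([-np.sin(b),np.cos(b)]); fn=f[:2]@n
        if log: print(round(b,3),round(fn,1),round(float(f[:2]@[np.cos(b),np.sin(b)]),1),end=' | ')
        if fn>stop: return b,fn
    return b,fn
E
python3 - <<'E'
from h import *
f0=np.array([.57,.34,-.31])
print(swing(HB,-1.957,-3.08,0,.224,.1,f0,7.5,rate=.08)); print(arm.state()['clock'])
print(swing(HB,-3.08,-3.12,0,.224,.01,f0,7.5,rate=.03)); print(arm.state()['clock'])
E
```

```text
-2.057 -1.2 1.0 | -2.157 -0.3 0.6 | -2.257 0.1 0.7 | -2.357 -0.1 0.3 | -2.457 0.1 0.2 | -2.557 -0.4 0.5 | -2.657 0.2 1.5 | -2.757 0.5 0.7 | -2.857 0.3 0.8 | -2.957 1.0 1.5 | -3.057 0.3 0.7 | -3.08 3.1 -0.1 | (np.float64(-3.08), np.float64(3.1379228140797304))
8.6667
-3.09 3.4 -0.0 | -3.1 4.0 0.1 | -3.11 2.6 0.3 | -3.12 3.6 0.4 | (np.float64(-3.119999999999999), np.float64(3.628787519394403))
9.8
```

Run:
```python
from h import *
f0=np.array([.57,.34,-.31])
b,fn=swing(HB,-3.12,-3.42,0,.224,.007,f0,7,rate=.03); print(b,fn,arm.state()['clock'],arm.state()['ee_pos'])
```

```text
-3.127 3.2 0.1 | -3.134 3.1 0.6 | -3.141 3.5 0.4 | -3.148 3.1 0.1 | -3.155 3.1 0.4 | -3.162 3.1 0.3 | -3.169 2.8 0.2 | -3.176 3.3 -0.0 | -3.183 3.2 0.2 | -3.19 3.4 0.3 | -3.197 3.5 0.3 | -3.204 3.2 0.3 | -3.211 3.8 0.7 | -3.218 3.5 0.4 | -3.225 3.5 0.4 | -3.232 3.4 0.3 | -3.239 3.4 0.4 | -3.246 3.9 0.5 | -3.253 5.2 0.2 | -3.26 6.3 -0.2 | -3.267 7.5 -0.9 | -3.2670000000000026 7.469577800289042 15.75 [0.50150642 0.29333708 0.22387525]
```

Hook b is on its stop at world bar angle about -3.25, with a clear force rise. I'll back off, look at b's bar on the way, then look at the trivet.

Run:
```python
from h import *
q=behind(HB,-3.267,.01); arm.servo_line([*q,.224]); arm.servo_line([*q,.30],rate=.25)
def look(n,c,a,h):
    x=np.array([-np.sin(a),np.cos(a)])  # tool x
    arm.move_to([*(np.array(c)-.045*x),h],down(a)); print(Ro.from_rotvec(arm.state()['orientation']).as_matrix()[:,0].round(2),x.round(2))
    C,f=cal('wrist'); p,d=arm.camera('wrist'); np.savez(n+'.npz',p=p,d=d,**{k:C[k] for k in('R','t','cx','cy')},f=f); cv2.imwrite(f'pics/{n}.png',p)
arm.move_gripper(1.0)
look('wb',post(HB,-3.25)*.5+HB*.5,-3.25+np.pi/2+np.pi,.36)
look('wa',[.537,-.036],1.27,.36)
print(arm.state()['clock'])
for n in('wb','wa'):
    D=np.load(n+'.npz'); P=pts('',D['d'],D,D['f']); np.save(n+'P.npy',P)
cv2.imwrite('pics/both.png',np.vstack([cv2.resize(cv2.imread('pics/%s.png'%n)[:300],(640,300)) for n in('wb','wa')]))
```

```text
[-0.99  0.11  0.  ] [-0.99  0.11]
[-0.96  0.3  -0.  ] [-0.96  0.3 ]
20.6917
```

View pics/both.png

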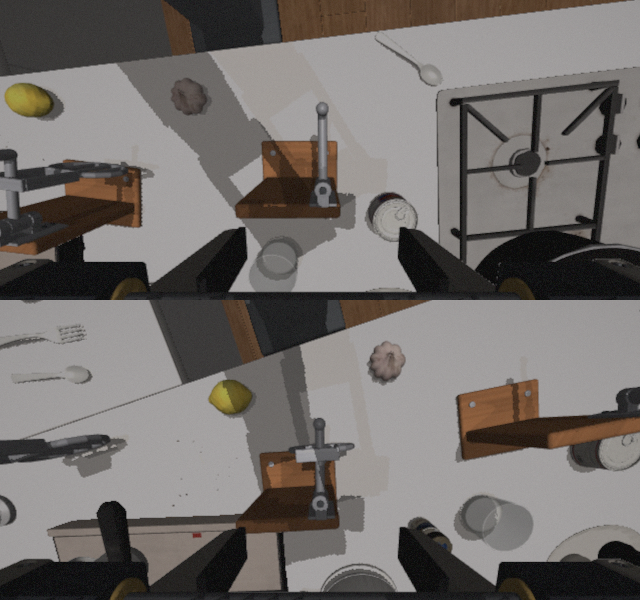

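The wrist views show hook b with its post at (322,106) and hinge at (322,187). For hook a, the post is at (319,124), the hinge at (320,203), and the trivet strap spans about (292–340,152). I'll read the 3D points there.

Run:
```python
from h import *
def sel(P,u0,u1,v0,v1,lo,hi): 
    q=P[v0:v1,u0:u1].reshape(-1,3); return q[(q[:,2]>lo)&(q[:,2]<hi)]
H={}
for n,pp,hh in [('wb',(322,106),(322,187)),('wa',(319,124),(320,203))]:
    P=np.load(n+'P.npy')
    a=sel(P,pp[0]-15,pp[0]+15,pp[1]-15,pp[1]+15,.234,.25); h=sel(P,hh[0]-20,hh[0]+20,hh[1]-25,hh[1]+25,.222,.24)
    bar=sel(P,pp[0]-15,pp[0]+15,pp[1]+12,hh[1]-22,.2,.212) 
    ca,ch=[cv2.minEnclosingCircle(x[:,:2].astype(np.float32))for x in(a,h)]
    print(n,'post',len(a),a.mean(0).round(4),ca,'hinge',len(h),h.mean(0).round(4),ch)
    v=a.mean(0)-ch[0][0] if 0 else a.mean(0)[:2]-h.mean(0)[:2]; print(' dist',np.hypot(*v),'ang',np.arctan2(v[1],v[0]),'bar n',len(bar),np.polyfit(bar[:,0],bar[:,1],1))
P=np.load('waP.npy'); s=sel(P,270,370,138,168,.212,.222)
r=cv2.minAreaRect(s[:,:2].astype(np.float32)*1000); print('strap',len(s),s.mean(0),r,cv2.boxPoints(r).round())
im=np.load('wa.npz')['p'][90:220,240:400]; cv2.imwrite('pics/wac.png',cv2.resize(im,None,fx=5,fy=4.6,interpolation=cv2.INTER_CUBIC))
```

```text
wb post 132 [0.5047 0.3089 0.2378] ((0.5054814219474792, 0.3086998462677002), 0.005904011428356171) hinge 340 [0.5874 0.3006 0.2287] ((0.588936448097229, 0.30035197734832764), 0.013767962343990803)
 dist 0.0831846604312003 ang 3.041061021031382 bar n 469 [-0.10327656  0.36122166]
wa post 128 [ 0.5131 -0.0297  0.2377] ((0.5138868093490601, -0.030338698998093605), 0.005903713405132294) hinge 335 [ 0.5928 -0.0534  0.2287] ((0.5941598415374756, -0.05496099591255188), 0.013994076289236546)
 dist 0.0831296087869589 ang 2.853005458577113 bar n 287 [-0.29080773  0.11913338]
strap 581 [ 0.54193244 -0.04076721  0.21413345] ((541.9194946289062, -41.07600021362305), (45.779083251953125, 13.91492748260498), 76.58912658691406) [[530. -62.]
 [543. -65.]
 [554. -20.]
 [540. -17.]]
```

View pics/wac.png

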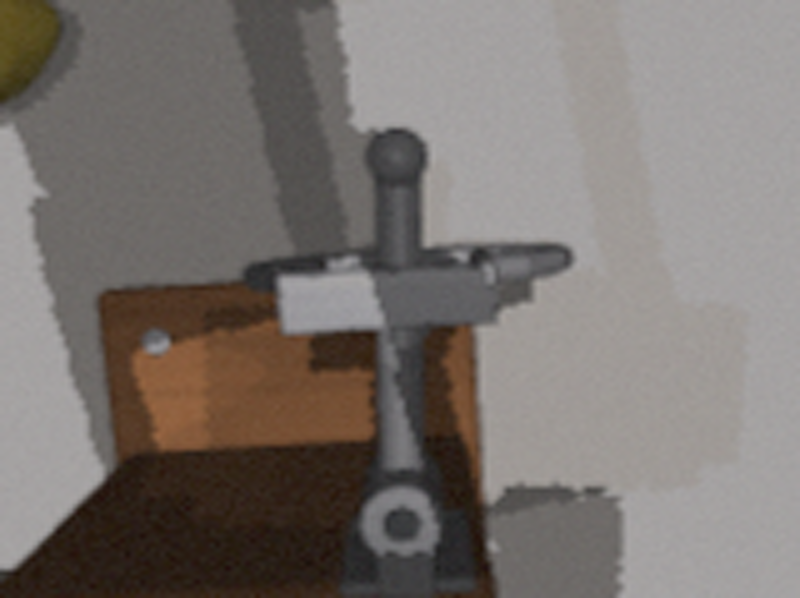

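The strap measures 45.8 × 13.9 mm at z ≈ 0.214, so this is the right trivet. I'll grasp it and lift.

```bash
cat >> h.py <<'E'
UA=np.array([np.cos(2.858),np.sin(2.858)]); UB=np.array([np.cos(3.0386),np.sin(3.0386)])
hA,hB=np.array([.5903,-.0524]),np.array([.5846,.3006])
E
python3 - <<'E'
from h import *
c=[.5419,-.0411]
arm.move_to([*c,.27],down(1.337)); arm.servo_line([*c,.186],rate=.12)
f0=F(); arm.move_gripper(.6,grip_force=10); arm.move_gripper(.3,grip_force=25); s=arm.state(); print(s['grip_width'],s['gripper_force'],F()-f0,s['ee_pos'],s['clock'])
if .42<s['grip_width']<.58:
    for z in (.192,.205,.227):
        arm.servo_line([*c,z],rate=.06); s=arm.state(); print(z,s['ee_pos'],(F()-f0).round(2),s['grip_width'],s['clock'])
E
```

```text
0.5009731680090631 24.726997911930084 [ 0.36816221 -0.21988068  0.21404072] [ 0.54191945 -0.0410394   0.18603632] 23.05
0.192 [ 0.54199386 -0.04113489  0.19224261] [-0.58 -0.32 -2.84] 0.5010501931935173 23.35
0.205 [ 0.54231284 -0.04113229  0.20562842] [-0.21 -0.21 -2.48] 0.5012008971949096 23.7667
0.227 [ 0.54205502 -0.04113133  0.22737907] [ 0.14 -0.1  -2.58] 0.49978750358417534 24.3333
```

Held, about 0.26 kg. I'll carry it across and onto hook b's bar.

Run:
```python
from h import *
z=.227
arm.servo_line([*(hA+.06*UA),z],rate=.1)
arm.servo_line([*(hA+.135*UA),z],down(2.858-np.pi/2),rate=.12)
arm.servo_line([*(hB+.135*UB),z],down(3.0386-np.pi/2),rate=.18)
f=F(); print(f,arm.state()['clock'],arm.state()['grip_width'])
# look: where are trivet and b's post relative to each other?
C,fl=cal('wrist'); p,d=arm.camera('wrist'); P=pts('',d,C,fl); cv2.imwrite('pics/w5.png',p)
pt,dt=arm.camera('top'); Q=pts('top',dt); 
v,u=np.mgrid[0:400,0:640]
for lo,hi,x0,x1 in [(.234,.25,.49,.52),(.25,.262,.43,.49)]:
    m=(Q[...,2]>lo)&(Q[...,2]<hi)&(abs(Q[...,1]-.31)<.04)&(Q[...,0]>x0)&(Q[...,0]<x1); print(m.sum(),Q[m].mean(0) if m.any() else '')
```

```text
[-0.16934914 -0.00662816 -2.44393481] 27.45 0.5008976188993932
0 
0
```

View pics/w5.png

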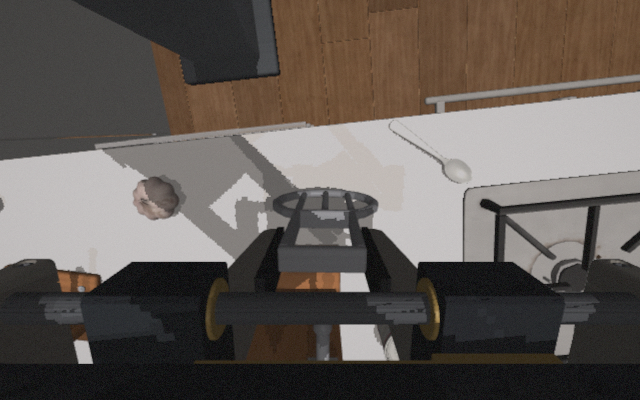

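The trivet is upright and centred in the grip at column 322, with b's post in line at (322,335). I'll slide it over the post and lower it, watching the force.

Run:
```python
from h import *
f0=F(); 
for r in (.12,.1,.08,.06,.045):
    arm.servo_line([*(hB+r*UB),.227],rate=.08); f=F(2)-f0; print(r,f.round(1),end=' ')
    if np.hypot(*f[:2])>3: print('contact'); raise SystemExit
c=hB+.045*UB
arm.servo_line([*c,.1905],rate=.06)
z=.1905
while z>.181:
    z-=.0007; arm.servo_line([*c,z],rate=.03); f=F(2)-f0; print(round(z,4),f.round(1),end=' ')
    if f[2]>1.8: break
print(arm.state()['clock'])
```

```text
0.12 [-0.5  0.2 -1.1] 0.1 [ 0.1  0.6 -0.8] 0.08 [-0.6 -0.1 -0.9] 0.06 [ 0.1  0.6 -0.8] 0.045 [-0.1  0.1 -0.3] 0.1898 [-0.1  0.3 -0.4] 0.1891 [-0.2 -0.4 -0. ] 0.1884 [ 0.1  0.2 -0.6] 0.1877 [ 0.  -0.6 -0.2] 0.187 [-0.1 -0.4 -0.8] 0.1863 [ 0.1 -0.3  0.3] 0.1856 [-0.8 -0.7  4.8] 32.3833
```

Run:
```python
from h import *
c=hB+.045*UB
arm.move_gripper(.62); arm.move_gripper(1.0); arm.servo_line([*c,.27],rate=.12); print(F(),arm.state()['clock'])
arm.servo_line([*(c-.045*UB),.36],rate=.25)
C,fl=cal('wrist'); p,d=arm.camera('wrist'); P=pts('',d,C,fl).reshape(-1,3)
m=(P[:,2]>.212)&(P[:,2]<.222)&(np.hypot(*(P[:,:2]-c).T)<.035); s=P[m]
r=cv2.minAreaRect(s[:,:2].astype(np.float32)*1000); print('strap',m.sum(),s.mean(0),r,'along',(np.array(r[0])/1000-hB)@UB)
m=(P[:,2]>.234)&(P[:,2]<.25)&(np.hypot(*(P[:,:2]-hB-.08*UB).T)<.02); print('post',P[m].mean(0)); print(arm.state()['clock'])
Q=pts('top',np.load('top0.npy')).reshape(-1,3)
for y in np.arange(-.30,-.08,.02):
    for zl in (.2,.28):
        q=Q[(abs(Q[:,1]-y)<.01)&(Q[:,2]>zl)&(Q[:,0]>.3)&(Q[:,0]<.9)]; print(round(y,2),zl,q[:,0].min().round(3) if len(q) else None,q[:,2].max().round(2) if len(q) else None,end=' | ')
```

```text
[ 0.31470872 -0.26156903 -0.46545141] 34.3167
strap 612 [0.54006445 0.30562357 0.21422007] ((528.3433837890625, 306.8408508300781), (44.758914947509766, 37.35179138183594), 84.05828857421875) along 0.05660013525298912
post [0.50466956 0.30894814 0.23791389]
34.9167
-0.3 0.2 0.556 0.41 | -0.3 0.28 0.585 0.41 | -0.28 0.2 0.534 0.41 | -0.28 0.28 0.586 0.41 | -0.26 0.2 0.596 0.41 | -0.26 0.28 0.596 0.41 | -0.24 0.2 0.603 0.41 | -0.24 0.28 0.603 0.41 | -0.22 0.2 0.609 0.41 | -0.22 0.28 0.609 0.41 | -0.2 0.2 0.345 1.47 | -0.2 0.28 0.345 1.47 | -0.18 0.2 0.345 1.49 | -0.18 0.28 0.345 1.49 | -0.16 0.2 0.344 1.52 | -0.16 0.28 0.344 1.52 | -0.14 0.2 0.344 1.55 | -0.14 0.28 0.344 1.55 | -0.12 0.2 0.344 1.58 | -0.12 0.28 0.344 1.58 | -0.1 0.2 0.344 1.6 | -0.1 0.28 0.344 1.6 |
```

The trivet hangs on hook b with its strap at (0.540, 0.306, 0.214), and b's post hasn't moved. The coffee machine clears the gripper body by about 5 cm. Now I'll fold hook a.

Run:
```python
from h import *
b=-3.425; q=behind(hA,b,.010,-1)
arm.move_gripper(0.0,grip_force=5)
arm.move_to([*q,.30],down(b)); arm.servo_line([*q,.224],rate=.12); f0=F(5); print(f0,arm.state()['clock'])
arm.servo_line([*behind(hA,b,.001,-1),.224],rate=.04)
b,fn=swing(hA,b,-2.06,0.,.224,.1,f0,7,s=-1,rate=.1); print(b,fn,arm.state()['clock'])
if fn<7:
    b,fn=swing(hA,b,-1.94,0.,.224,.012,f0,7,s=-1,rate=.04); print(b,fn,arm.state()['clock'])
np.save('f0.npy',[*f0,b])
```

```text
[ 0.07243835  0.28218466 -0.1151008 ] 38.3333
-3.325 -0.8 -0.3 | -3.225 -0.1 -0.4 | -3.125 0.0 -0.0 | -3.025 -0.1 -0.3 | -2.925 -0.5 0.0 | -2.825 -0.6 0.4 | -2.725 -0.4 0.2 | -2.625 -0.9 -0.0 | -2.525 -0.5 -0.1 | -2.425 0.1 0.5 | -2.325 0.3 0.3 | -2.225 0.2 0.0 | -2.125 0.3 0.4 | -2.06 0.8 -0.6 | -2.06 0.8047833334768183 42.675
-2.048 2.5 -1.0 | -2.036 2.4 -0.6 | -2.024 2.4 -1.0 | -2.012 2.7 -1.7 | -2.0 2.3 -1.9 | -1.988 2.7 -1.9 | -1.976 2.6 -1.5 | -1.964 2.1 -2.0 | -1.952 2.4 -2.0 | -1.94 2.5 -1.8 | -1.94 2.4612251775835965 45.5083
```

Run:
```python
from h import *
*f0,b=np.load('f0.npy'); f0=np.array(f0)
b,fn=swing(hA,b,-1.68,0.,.224,.007,f0,9.3,s=-1,rate=.03); print(b,fn,arm.state()['clock'])
if fn>9.3:
    for _ in range(4): arm.pause(.13); print((F(1)-f0).round(1),end=' ')
    q=behind(hA,b,.012,-1); arm.servo_line([*q,.224],rate=.05); arm.servo_line([*q,.34],rate=.2)
    p,d=arm.camera('top'); P=pts('top',d).reshape(-1,3)
    cv2.imwrite('pics/end.png',cv2.resize(p[160:240,225:385],None,fx=5,fy=5,interpolation=cv2.INTER_CUBIC)); print(arm.state()['clock'],F())
```

```text
-1.933 2.6 -2.4 | -1.926 2.6 -3.0 | -1.919 2.6 -2.8 | -1.912 3.0 -2.0 | -1.905 3.1 -2.2 | -1.898 3.0 -2.6 | -1.891 4.9 -3.4 | -1.884 5.6 -1.6 | -1.877 6.6 -2.6 | -1.87 8.0 -2.4 | -1.863 9.5 -4.1 | -1.863000000000001 9.497204668753728 48.625
[-8.1  6.2  1.2] [-8.1  4.9  0.9] [-8.3  4.6  2.3] [-8.9  5.7  1.3] 50.4 [-0.15177865 -0.50296424  0.28169944]
```

View pics/end.png

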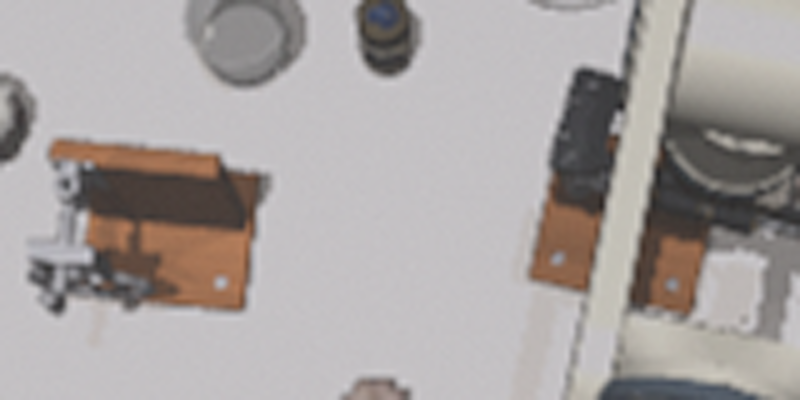

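The picture shows the trivet hanging on hook b at (60,250), with the bystanders in place. The arm covers hook a in this view, but its stop was felt at about -1.89 rad, close to the -1.885 to -1.854 I expected. The push was about 10 N and was held. I'll hand in.

```bash
python3 -c "
from cell import arm
print(arm.sign_off())"
```

```text
the job is handed in; nothing more can be done
None
```

I handed the job in at about 50 s of the 72 s allowed: hook b is out at its stop with the trivet hanging on it, and hook a is folded and was pressed home at about 10 N for over half a second; hook a's final angle was confirmed by feel only, and sign-off returned no verdict.

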